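Tip the wax block over into the saw guide and seat it against the length stop

TASK

The blue wax block stands on end at the mouth of the saw guide. Push it high on its side so that it topples onto its broad face with its top end towards the channel, then slide it down the channel, under the sprung roller, and press it firmly home against the length stop with about 12 N, wherever the stop is set, ready for sawing. Wax dents easily: feel your way slowly, never push it with more than 25 N, and leave the things lying round the guide alone.

Things in the scene. Friction and masses are not known exactly. Their poses are not given: they have to be found in the camera images.
- saw_guide: Beech board 272 x 116 x 10 mm, screwed down, with an aluminium channel. Origin: board's underside, on the channel's centre line; x along the channel from mouth to stop, y across, z up. Board: x = -132 to 140 mm, top z = 10, bare to x = 3. Two fences (8 thick, tops z = 26) funnel in 20 degrees a side to x = 45, then run parallel, 54 mm apart, to x = 130. An off-centre block can wedge there
- hold_down (a joint): Spring arm with a free steel roller (18 mm diameter, 12.5 wide) over the channel's middle, hinged between two cheeks (to z = 54 mm) at x = 108, z = 46 mm of the guide. At 0 the roller (x = 64) is 26 mm over the board, 2 mm lower than the lying block. The arriving block lifts it (to about 0.04 rad) and is pressed down with about 2 N. Sliding the block slowly under it takes 1 to 6 N, a jerk more
- wax_centre (a point): Centre of the loose blue wax block, 50 x 75 x 28 mm, about 0.1 kg. It starts standing on its 50 x 28 mm end on the board's bare part (75 mm tall, centre 37.5 mm over the board), its broad faces square to the channel within 0.12 rad, within 6 mm of the centre line. Axes: x along its 50 mm width, y along its 75 mm length (up at the start), z through its 28 mm thickness
- wax_top (a point): Centre of the wax block's end face that is on top at the start, 37.5 mm from its centre. It must end against the length stop: an aluminium slider, 51.5 wide, 20 mm high, clamped square in the channel, its face (stop_face) anywhere from x = 82 to 106 mm of the guide. Nobody has measured where: feel for it. It is hard: the force rises steeply there
- green_block: Bystander: green wax block, 42 x 55 x 24 mm, lying beside the guide; origin at the centre of its underside
- brush: Bystander: wooden dust brush, 167 mm long, 11 mm high, lying beside the guide; origin at the centre of its underside, bristles to its +y
- vernier: Bystander: caliper, 51 x 150 x 11 mm, lying beyond the stop end of the guide; origin at the centre of its underside. (Fixed and solid too: the long work lamp's head that hangs over the blue tray, left of the guide near x = 0.5, y = 0.3 to 0.7 m, and the board of the wall shelf above the back of the bench)
Mind the look-alikes: they are no part of the job. What is meant by the part that bears wax_centre is not pink, and is the larger of those in its own colour.

How it is judged:
On the way, in this order (a step that is already met when the one before it is completed fails the run):
1. the wax block has toppled forwards and lies on a broad face on the board, top end towards the channel (z of wax_centre in the frame of saw_guide below 0.0275 m and x of wax_top in the frame of saw_guide above -0.06 m), for 0.2 s.
2. the block is pressed against the length stop with at least 5 N (contact force between wax_block and length_stop above 5 N and x of wax_top in the frame of stop_face above -0.002 m), for 0.2 s.
At the end, for the whole second after the job is handed in: The wax block lies flat on its broad face in the channel, its former top end within 2 mm of the length stop's face and square to it (0.05 rad), under the lifted sprung roller, released and at rest (x of wax_top in the frame of stop_face above -0.002 m and y of wax_top in the frame of stop_face between -0.004 and 0.004 m and z of wax_centre in the frame of saw_guide below 0.0265 m and angle between the y axis of wax_centre and the x axis of saw_guide, either way round below 0.05 rad and value of joint hold_down above 0.025 rad and linear speed of wax_block below 0.01 m/s); the robot touches nothing.
It fails at once if the robot pushes or squeezes the wax block with more than 25 N (contact force between any of the fingers, the arm and wax_block above 25 N).
It fails at once if the green block, the brush or the caliper is moved by more than 15 mm (distance of any of green_block, brush, vernier from where it was at the start of the episode above 0.015 m).
It also fails if it takes over 51 s, if anything falls off the work surface, if the arm or the gripper's body presses on something with over 40 N, if the wrist force passes 120 N, or if a joint passes its speed limit or range.

ROBOT

A 6-joint arm with a two-finger parallel gripper is mounted at the origin on a cart in front of the work surface, level with it; the furniture and walls round the work are solid. World frame = base frame: x ahead of the robot, y to its left, z up, the work surface at z = 0. Lengths are in m, angles in rad, forces in N, time in s.
With the tool pointing down it reaches from about 0.275 to 0.875 m from the base axis. Payload 12.5 kg.
Tool frame: the origin (TCP) lies at the very end of the fingers, on their centre line; the grasp point (between the pads) lies r.grip_depth behind it (r.grip_depth is the distance from the TCP to the grasp point, in m); z points along the fingers, x is the direction in which the jaws open and shut, and the axes are right-handed (so a half turn about z gives the same grasp; the last joint's range is limited). The gripper opens to 85 mm and grips with 20 to 120 N. Pads are 22 mm wide; open, the fingers measure 114 mm over their backs; the gripper's body (76 mm by 85 mm) begins 54 mm behind the grasp point. The pads swing forward as they close: fully open they stand 13 mm farther back than shut.
Start: joints at [1.245, 0.351, 1.652, -0, 1.139, -0.085], TCP at [0.131, 0.534, 0.231] pointing down, gripper open.
Joint ranges: [-2.75, 2.75], [-0.79, 2.1], [0.01, 2.65], [-1.57, 4.71], [0.07, 3.14], [-2.87, 2.87]. Speed limits (rad/s): [2.22, 2.22, 2.79, 3.14, 3.14, 3.14].

INTERFACE

Orientations are given as [roll, pitch, yaw] about the fixed x, y, z axes, in that order (R = Rz(yaw) Ry(pitch) Rx(roll)).
In Python, from station import r gives the robot as it stands.
- The arm moves only by the shell command python3 -m jog 'ROWS' [FORCE]. ROWS is JSON, a list that holds one entry, the list of rows, each a list of 7 numbers: the turn, a rotation vector about the tool's x, y, z in rad, then the shift along the tool's x, y, z in cm, then the finger opening in cm, from 0 to 8.54. In form: [[[rx, ry, rz, x, y, z, claw], ...]]. A call has 1 to 10 rows; each row shifts and turns the pose as measured when the row begins, along the tool's axes as they then stand; what a row does not reach is not made up. A row lasts 1/8 s, in which the tool goes at most 62.5 mm and 10.7 degrees, less where a joint would pass 70% of its speed; a pose out of reach is approached as far as the arm can. A call is refused whole if a number of a shift passes 6.25 or a number of a turn 0.188, either way. A call with a gripper value outside its range is refused whole. The fingers move at their own pace and stop on an object; FORCE is the grip in N (left out, the last holds). Time passes only in rows, so rows that do not move let the fingers close. It gives the time, the measured TCP pose, the force and the opening at its end, in the units of the state.
- r.get_state(): the state, without advancing time (a new reading comes with each control period).
- r.snapshot(name): name is "scene" or "top" or "wrist"; returns a dict with "color" (400x640x3 uint8, red, green, blue), "camera_matrix" (3x3 intrinsics, pixels), "R" (3x3) and "t" (3): a world point X has camera coordinates R X + t; the wrist camera has in their place "tool_from_camera" (4x4, takes a point from camera to tool coordinates, whose origin is the TCP and whose axes are the tool frame's). Camera axes: x right, y down, z forward; pixel columns grow to the right and rows downward; lengths in m; the calibration is good to about 2 mm. A picture is of the moment at which its call begins: read the wrist's pose just before it. There is no depth.
- r.close_job(): hands the job in, once; it reports no verdict.
Trained networks look in a picture, given as the dict that the camera call returned (one of the last four; its "shot" number tells which), for a name from the list of things; names that differ only in an ending like _2 or _b are one class to them, and where a whole thing is asked for, a point or a joint stands for the part that bears it (a point fixed in the world has none). Each returns a list of dicts, best first, with "conf" (0 to 1); they miss things now and then, are a little off and sometimes report something else, mostly with a low value. They report only what shows in the picture. A call takes as long as a camera call. They do not tell look-alikes from the thing itself.
- r.boxes_of(thing, picture): "centre" ([column, row] in pixels, amid what is visible of it).
- r.outline_of(thing, picture): "region" (400x640 bool, what is visible of it) and "centre" ([column, row] in pixels, amid what is visible of it).
The state is a dict: "t": time; "q": joint angles; "dq": joint speeds; "joint_efforts": joint torques, N m; "position": TCP position; "eef_rot": TCP orientation; "ft_force": force on the tool from outside, world axes, zero at the start; "moment": the same for the moment, N m; "grip_width": finger opening in m.
Only numpy, scipy, OpenCV 4.12 (cv2) and the standard library are available. Lean on these libraries where they do the work, as an engineer would, in place of code of your own. Each camera call takes 0.05 s, during which the arm holds its last target.

## Working session

There is one attempt and no reset: what is moved stays moved. The work goes in short steps, Python scripts to look and compute and a shell command to move; the robot and the scene stay as the last step left them, time stands still between calls to the robot, and variables do not carry over. Pictures are saved under pics/ and viewed, and the job is handed in when it is done.

```bash
ls; mkdir -p pics; python3 - <<'E'
from station import r
import cv2,numpy as np
s=r.get_state();print(s['t'],s['position'],s['eef_rot'],s['ft_force'],s['grip_width'],r.grip_depth)
for n in ['scene','top']:
    p=r.snapshot(n);cv2.imwrite(f'pics/{n}0.png',p['color'][:,:,::-1])
    np.savez(f'{n}0.npz',K=p['camera_matrix'],R=p['R'],t=p['t'])
    print(n,p['camera_matrix'].tolist(),p['R'].tolist(),p['t'].tolist())
    for th in ['wax_centre','saw_guide','hold_down','green_block','brush','vernier']:
        print(th,[(round(d['conf'],2),np.round(d['centre']).tolist()) for d in r.boxes_of(th,p)])
print(r.get_state()['t'])
E
```

```text
pics
0.0 [0.13102177 0.53381492 0.23073248] [-3.14147752e+00  1.21873507e-03  1.33000837e+00] [0.28144411 1.02386298 1.07211616] 0.08580197787672704 0.0187
scene [[441.977520781848, 0.0, 312.98374594443624], [0.0, 441.977520781848, 200.50024030066155], [0.0, 0.0, 1.0]] [[-0.5996427402889171, -0.8000565883650023, 0.018385848703598894], [-0.4611542972849813, 0.3266763487844206, -0.8249965316536032], [0.6540376886039467, -0.503181894108515, -0.5648386347683503]] [0.2283119952932116, 0.3889270973352449, 0.429318381855853]
wax_centre [(0.84, [250.0, 266.0]), (0.65, [414.0, 231.0]), (0.57, [218.0, 237.0])]
saw_guide []
hold_down [(0.72, [335.0, 228.0])]
green_block [(0.73, [336.0, 228.0]), (0.56, [258.0, 230.0])]
brush [(0.81, [316.0, 294.0])]
vernier [(0.78, [343.0, 191.0])]
top [[362.39835050363473, 0.0, 317.1760954038719], [0.0, 362.39835050363473, 199.67871726129866], [0.0, 0.0, 1.0]] [[-0.019582009320275207, -0.999783700260745, 0.0070069682398260415], [-0.9987040225658929, 0.01923061047758133, -0.04712174584375733], [0.046976805145569185, -0.00792062583340584, -0.9988645771398256]] [-0.14930349774308654, 0.5901767526453443, 0.9059952515819807]
wax_centre [(0.83, [249.0, 221.0]), (0.6, [246.0, 177.0]), (0.58, [373.0, 258.0])]
saw_guide [(0.91, [296.0, 226.0])]
hold_down [(0.55, [323.0, 222.0])]
green_block [(0.8, [283.0, 174.0])]
brush [(0.71, [281.0, 255.0])]
vernier [(0.93, [368.0, 166.0])]
0.7
```

View pics/scene0.png

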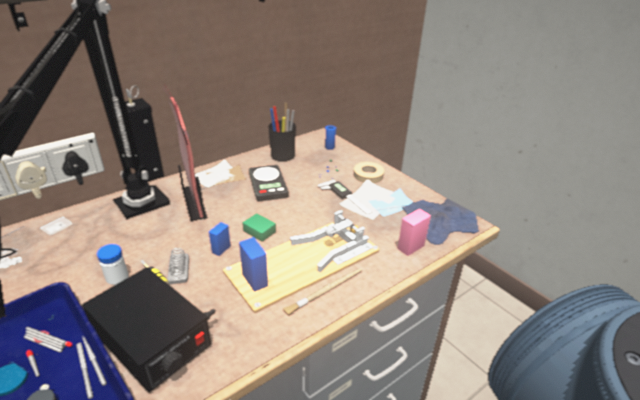

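View pics/top0.png

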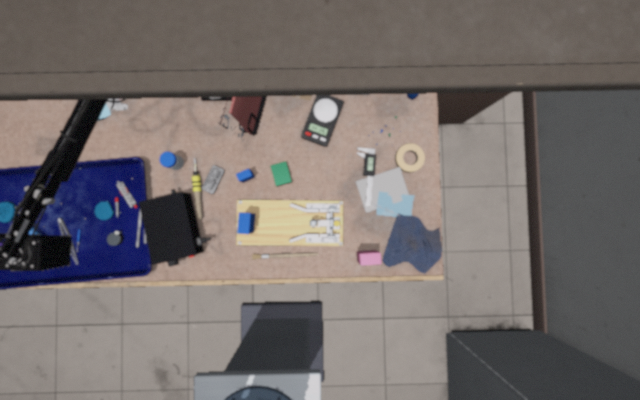

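```bash
python3 - <<'E'
import cv2
a=cv2.imread('pics/top0.png')[140:280,210:410]
cv2.imwrite('pics/top0z.png',cv2.resize(a,None,fx=4,fy=4,interpolation=cv2.INTER_CUBIC))
a=cv2.imread('pics/scene0.png')[170:320,190:390]
cv2.imwrite('pics/scene0z.png',cv2.resize(a,None,fx=4,fy=4,interpolation=cv2.INTER_CUBIC))
E
```

```text
(no output)
```

View pics/top0z.png

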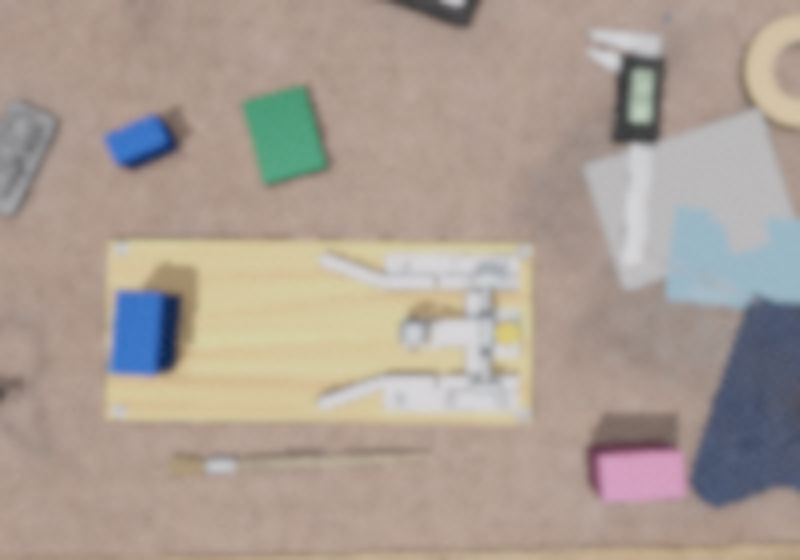

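View pics/scene0z.png

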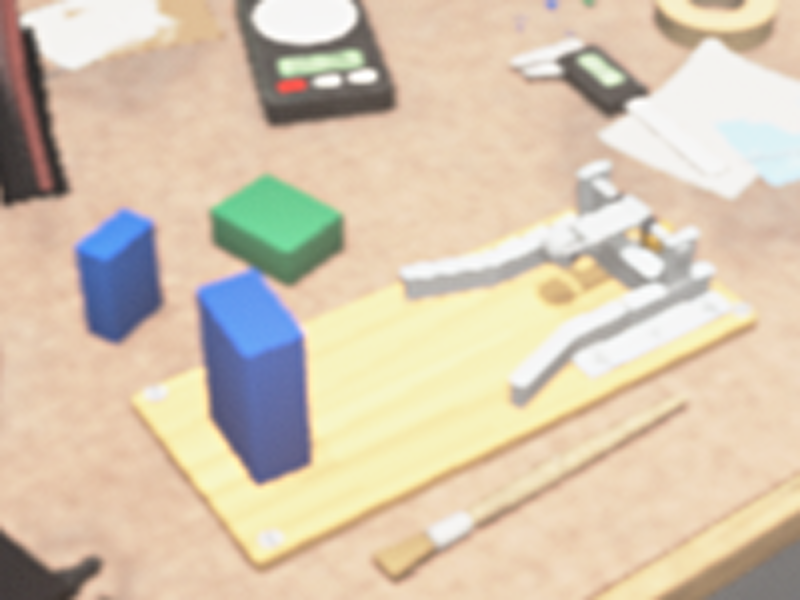

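```bash
cat > h.py <<'E'
import numpy as np,cv2
from scipy.optimize import least_squares
def cam(n):
    d=np.load(n+'.npz');return d['K'],d['R'],d['t']
def proj(c,X):
    K,R,t=c;p=(np.atleast_2d(X)@R.T+t)@K.T;return p[:,:2]/p[:,2:]
def ray(c,px,z):
    K,R,t=c;d=R.T@np.linalg.solve(K,[px[0],px[1],1]);o=-R.T@t
    return o+d*(z-o[2])/d[2]
def sil(c,P,shape=(400,640)):
    S=8;q=proj(c,P);h=cv2.convexHull((q*S).astype(np.float32)).astype(int)
    m=np.zeros((shape[0],shape[1]),np.uint8);cv2.fillConvexPoly(m,h,255,cv2.LINE_AA,3);return m/255.
def box(sx,sy,z0,z1,x,y,a):
    c,s=np.cos(a),np.sin(a)
    return np.array([[x+c*u-s*v,y+s*u+c*v,z] for u in(-sx/2,sx/2) for v in(-sy/2,sy/2) for z in(z0,z1)])
E
python3 - <<'E'
from h import *
for n in ['top','scene']:
    im=cv2.imread(f'pics/{n}0.png');hsv=cv2.cvtColor(im,cv2.COLOR_BGR2HSV)
    roi=np.zeros(im.shape[:2],np.uint8)
    if n=='top': roi[190:255,225:355]=1
    else: roi[205:312,215:385]=1
    print(hsv[225,270] if n=='top' else hsv[270,290])
    b=cv2.inRange(hsv,(105,120,40),(125,255,255))*roi
    y=cv2.inRange(hsv,(18,60,120),(32,255,255))*roi
    cv2.imwrite(f'pics/{n}_m.png',cv2.resize(np.hstack([b,y]) [150:320,:],None,fx=.6,fy=.6))
    out=np.zeros((400,640,3),np.uint8);out[b>0]=(255,0,0);out[y>0]=(0,255,255)
    cr=out[140:330,190:400];cv2.imwrite(f'pics/{n}_m.png',cv2.resize(cr,None,fx=3,fy=3))
    np.savez(n+'_m.npz',b=b,y=y)
c=cam('top0')
for p in [(107,242),(531,243),(531,420),(107,420)]:print(ray(c,(p[0]/4+210,p[1]/4+140),.01))
c=cam('scene0')
for p in [(133,402),(258,565),(755,318),]:print(ray(c,(p[0]/4+190,p[1]/4+170),.01))
E
```

```text
[ 25  59 215]
[ 27  67 247]
[0.58922571 0.04415157 0.01      ]
[ 0.58338056 -0.22599618  0.01      ]
[ 0.4709772  -0.22342048  0.01      ]
[0.47638392 0.04518322 0.01      ]
[0.58739003 0.0446531  0.01      ]
[0.47382861 0.04781265 0.01      ]
[ 0.46709658 -0.22076566  0.01      ]
```

View pics/scene_m.png

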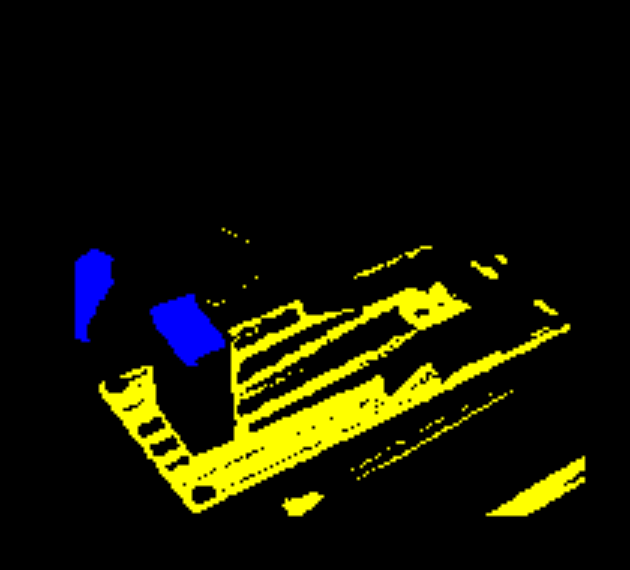

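View pics/top_m.png

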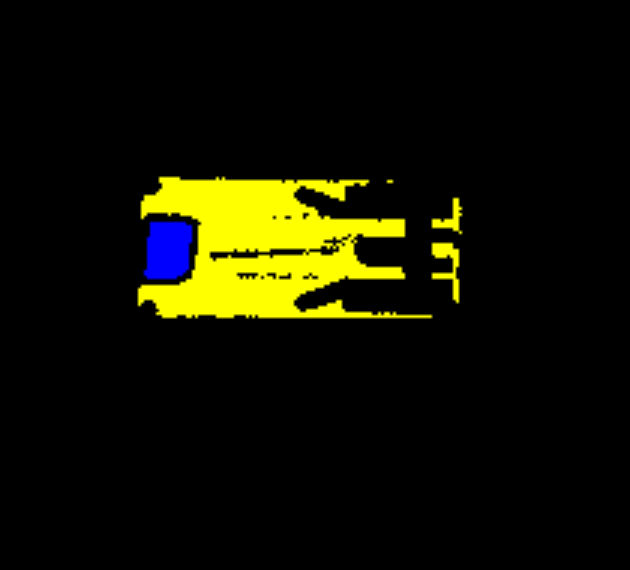

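```bash
cat > fit.py <<'E'
from h import *
ct,cs=cam('top0'),cam('scene0')
f=lambda p,ox,oy:(p[0]/4+ox,p[1]/4+oy)
# board corners, guide coords mm
obs=[(ct,f((107,242),210,140),(-132,58)),(ct,f((531,243),210,140),(140,58)),(ct,f((531,420),210,140),(140,-58)),(ct,f((107,420),210,140),(-132,-58)),
(cs,f((133,402),190,170),(-132,58)),(cs,f((258,565),190,170),(-132,-58)),(cs,f((755,318),190,170),(140,-58))]
def W(p,g,z):
    c,s=np.cos(p[2]),np.sin(p[2]);u,v=np.array(g)/1000
    return [p[0]+c*u-s*v,p[1]+s*u+c*v,z]
def res(p): return np.concatenate([(proj(c,W(p,g,.010))[0]-px) for c,px,g in obs])
s=least_squares(res,[.53,-.09,-1.59]);g=s.x
E
python3 - <<'E'
from fit import *
print('guide',g);print(np.round(res(g).reshape(-1,2),1).tolist())
# block silhouettes
ms=[]
for n,roi in (('top',(slice(190,255),slice(225,300))),('scene',(slice(225,300),slice(235,275)))):
    hsv=cv2.cvtColor(cv2.imread(f'pics/{n}0.png'),cv2.COLOR_BGR2HSV)
    m=np.zeros((400,640),np.uint8);m[roi]=cv2.inRange(hsv,(100,120,30),(130,255,255))[roi]
    k,l,st,_=cv2.connectedComponentsWithStats(m);i=1+st[1:,4].argmax();m=(l==i)*1.;ms.append(m);print(n,m.sum(),st[i])
from scipy.optimize import minimize
def cost(p,w=(1,1)):
    gx,gy,a=p;X=W(g,(gx,gy),0);P=box(.028,.050,.010,.085,X[0],X[1],g[2]+a)
    return sum(wi*abs(sil(c,P)-m).sum() for wi,c,m in zip(w,(ct,cs),ms))
for w in ((1,1),(1,0),(0,1)):
    b=min((minimize(cost,[x0,y0,a0],args=(w,),method='Nelder-Mead',options=dict(initial_simplex=np.array([[x0,y0,a0],[x0+4,y0,a0],[x0,y0+4,a0],[x0,y0,a0+.08]]))) for x0 in(-115,-108) for y0 in(-3,3) for a0 in(-.06,.06)),key=lambda o:o.fun)
    print(w,b.x,b.fun,W(g,b.x[:2],.0475))
for th,nm in (((0,0),'mouth edge'),):pass
E
```

```text
guide [ 0.52931862 -0.08556316 -1.59061175]
[[-0.4, -0.3], [0.3, -0.5], [0.4, 1.0], [-0.9, 1.0], [-1.0, -0.7], [0.1, -0.1], [0.8, -1.1]]
top 261.0 [238 214  16  19 261]
scene 341.0 [240 238  25  24 341]
(1, 1) [-97.48784981   5.28450123  -0.43716498] 887.1529411764706 [np.float64(0.5365337206640247), np.float64(0.011800845822115434), 0.0475]
(1, 0) [-9.66996527e+01  4.30579633e+00 -7.97160130e-02] 154.0392156862745 [np.float64(0.5355395904598317), np.float64(0.011032195595534734), 0.0475]
(0, 1) [-65.197951    70.04267763  -0.43851228] 618.3803921568626 [np.float64(0.6006393876529423), np.float64(-0.021765840574845506), 0.0475]
```

```bash
python3 - <<'E'
from fit import *
im={n:cv2.cvtColor(cv2.imread(f'pics/{n}0.png'),cv2.COLOR_BGR2HSV) for n in('top','scene')}
print(im['scene'][275,261],im['scene'][265,247],im['top'][223,252],im['top'][223,243])
ms=[]
for n,roi in (('top',(slice(190,255),slice(225,300))),('scene',(slice(225,300),slice(235,275)))):
    hsv=im[n]
    m=np.zeros((400,640),np.uint8);m[roi]=cv2.inRange(hsv,(100,110,20),(135,255,255))[roi]
    k,l,st,_=cv2.connectedComponentsWithStats(m);i=1+st[1:,4].argmax();m=(l==i)*1.;ms.append(m);print(n,m.sum(),st[i])
from scipy.optimize import minimize
def cost(p,w=(1,1)):
    gx,gy,a=p;X=W(g,(gx,gy),0);P=box(.028,.050,.010,.085,X[0],X[1],g[2]+a)
    return sum(wi*abs(sil(c,P)-m).sum() for wi,c,m in zip(w,(ct,cs),ms))
for w in ((1,1),(1,0),(0,1)):
    b=min((minimize(cost,[x0,y0,a0],args=(w,),method='Nelder-Mead',options=dict(initial_simplex=np.array([[x0,y0,a0],[x0+4,y0,a0],[x0,y0+4,a0],[x0,y0,a0+.08]]))) for x0 in(-115,-100) for y0 in(-3,3) for a0 in(-.06,.06)),key=lambda o:o.fun)
    print(w,b.x,b.fun,W(g,b.x[:2],.0475))
    if w==(1,1): B=b.x
X=W(g,B[:2],0);P=box(.028,.050,.010,.085,X[0],X[1],g[2]+B[2])
im=cv2.imread('pics/scene0.png');big=cv2.resize(im,None,fx=4,fy=4,interpolation=cv2.INTER_CUBIC)
for q in proj(cs,P):cv2.circle(big,tuple(int(v*4+2) for v in q),3,(0,0,255),-1)
for gp in((0,27,26),(0,-27,26),(45,27,36),(45,-27,36),(130,27,36),(130,-27,36),(0,0,10),(64,0,36),(-132,58,10),(-132,-58,10),(140,58,10),(140,-58,10)):
    q=proj(cs,W(g,gp[:2],gp[2]/1000))[0];cv2.circle(big,tuple(int(v*4+2) for v in q),3,(0,255,0),-1)
cv2.imwrite('pics/ov.png',big[680:1280,760:1560])
E
```

```text
[116  89 152] [115  93 145] [111 168  76] [107 173 197]
top 270.0 [238 213  16  20 270]
scene 452.0 [240 237  25  34 452]
(1, 1) [-96.60360307   5.63795557  -0.43482208] 800.278431372549 [np.float64(0.5368695850319465), np.float64(0.010909769288785981), 0.0475]
(1, 0) [-9.58511433e+01  4.05806621e+00 -6.94623440e-02] 145.21176470588236 [np.float64(0.5352750964975841), np.float64(0.010188761340293008), 0.0475]
(0, 1) [-73.94232679  49.40658609  -0.47787771] 575.2941176470589 [np.float64(0.5801806095401582), np.float64(-0.012614295343381543), 0.0475]
```

View pics/ov.png

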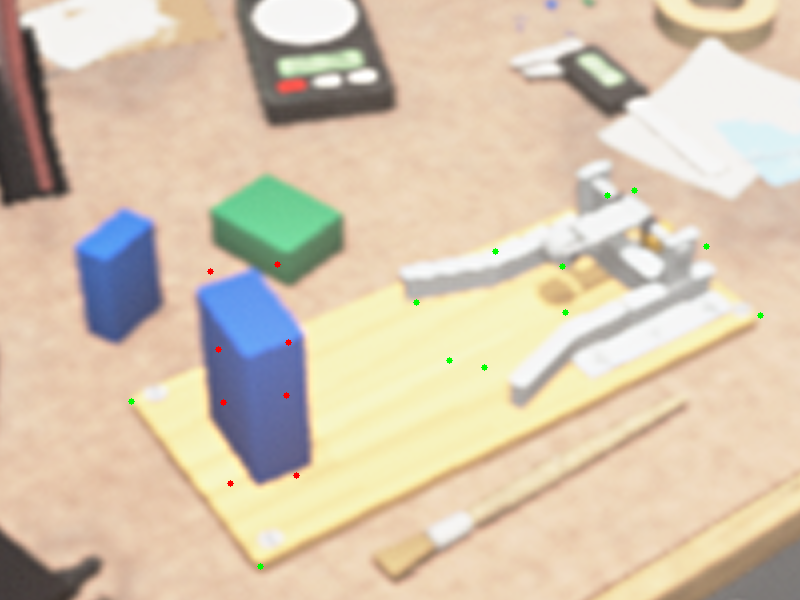

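```bash
python3 - <<'E'
from fit import *
o=lambda p:np.array([p[0]/4+190,p[1]/4+170])-0.5+0.5
# (-x,+y) far-left..., corners in block frame (u along guide x, v along guide y)
C=[((-1,1,1),(200,290)),((1,1,1),(252,270)),((1,-1,1),(303,330)),((-1,-1,1),(248,357)),((-1,-1,0),(262,482)),((1,-1,0),(310,465)),((-1,1,0),(213,425))]
T=[((-1,1,1),(119,291)),((-1,-1,1),(110,373)),((1,1,1),(165,293)),((1,-1,1),(160,374))]
def pt(p,k):
    u,v,z=k;c,s=np.cos(p[2]),np.sin(p[2]);return W(g,(p[0]+c*u*14-s*v*25,p[1]+s*u*14+c*v*25),.01+.075*z)
def res(p,wt=1,ws=1):
    a=[ws*(proj(cs,pt(p,k))[0]-o(q)) for k,q in C]
    b=[wt*(proj(ct,pt(p,k))[0]-np.array([q[0]/4+210,q[1]/4+140])) for k,q in T]
    return np.concatenate(a+b)
for w in ((1,1),(0,1),(1,0)):
    s=least_squares(res,[-100,0,0],args=w);print(w,s.x,np.round(s.fun,1).tolist(),W(g,s.x[:2],.0475))
E
```

```text
(1, 1) [-9.66624251e+01  1.40795614e+00 -5.93215812e-02] [-1.3, -0.7, 0.9, -1.2, 1.9, 0.6, -0.1, -0.1, -0.9, 2.1, 1.9, 0.1, -1.3, -1.5, -0.7, -0.8, 0.0, 0.1, -0.3, -0.6, -0.5, 0.6] [np.float64(0.5326415815391012), np.float64(0.011052393540542979), 0.0475]
(0, 1) [-9.69106812e+01  1.53622799e+00 -5.53248746e-02] [-1.5, -0.6, 0.7, -1.2, 1.7, 0.6, -0.2, -0.1, -1.0, 2.1, 1.7, 0.1, -1.5, -1.5, -0.0, -0.0, -0.0, 0.0, -0.0, -0.0, -0.0, 0.0] [np.float64(0.5327747471870918), np.float64(0.011298059257853184), 0.0475]
(1, 0) [-9.58399406e+01  9.98138285e-01 -6.45918817e-02] [-0.0, -0.0, 0.0, -0.0, 0.0, 0.0, 0.0, -0.0, -0.0, 0.0, 0.0, 0.0, -0.0, -0.0, -0.3, -0.7, 0.3, 0.3, 0.2, -0.4, -0.2, 0.8] [np.float64(0.5322155473267364), np.float64(0.010238190643629746), 0.0475]
```

```bash
cat >> h.py <<'E'
G=np.array([0.52932,-0.08556,-1.5906])
def gw(gx,gy):  # mm -> world m
    c,s=np.cos(G[2]),np.sin(G[2]);return np.array([G[0]+(c*gx-s*gy)/1000,G[1]+(s*gx+c*gy)/1000])
def wg(p):
    d=np.array(p[:2])-G[:2];c,s=np.cos(G[2]),np.sin(G[2]);return np.array([c*d[0]+s*d[1],-s*d[0]+c*d[1]])*1000
def plan(pos,rot,wps,n=None):
    """wps: list of (x,y,z,yaw,rows)"""
    from scipy.spatial.transform import Rotation as Ro
    R=Ro.from_euler('xyz',rot);p=np.array(pos)
    for x,y,z,yaw,n in wps:
        T=Ro.from_euler('xyz',[np.pi,0,yaw]);rv=(R.inv()*T).as_rotvec();p0=p.copy();d=np.array([x,y,z])-p
        for i in range(n):
            sh=R.inv().apply(d/n)*100;print('[%s]'%','.join('%.3g'%v for v in np.r_[np.round(rv/n,3),np.round(sh,2)]))
            R=R*Ro.from_rotvec(rv/n);p=p+d/n
        print('--')
E
python3 - <<'E'
from h import *;from station import r
s=r.get_state();print(s['t'],wg(s['position']))
a=gw(-150,1);print(a)
plan(s['position'],s['eef_rot'],[(.23,.32,.22,.75,5),(a[0]-.06,a[1]+.02,.17,-.02,5)])
E
```

```text
0.7 [-611.66681743 -410.37136207]
[0.53329016 0.06439078]
[-0,0,0.116,-3.69,2.94,0.23]
[-0,0,0.116,-3.32,3.35,0.23]
[-0,0,0.116,-2.91,3.71,0.23]
[-0,0,0.116,-2.46,4.02,0.23]
[-0,0,0.116,-1.98,4.28,0.23]
--
[0,-0,0.154,0.35,6.76,1]
[0,-0,0.154,1.38,6.63,1]
[0,-0,0.154,2.38,6.34,1]
[0,-0,0.154,3.33,5.9,1]
[0,-0,0.154,4.19,5.32,1]
--
```

```bash
python3 -m jog '[[[0,0,0.116,-3.7,2.9,0.2,1.5],[0,0,0.116,-3.3,3.3,0.2,1.5],[0,0,0.116,-2.9,3.7,0.2,1.5],[0,0,0.116,-2.5,4.0,0.2,1.5],[0,0,0.116,-2.0,4.3,0.2,1.5]]]' 20; python3 - <<'E'
from h import *;from station import r
s=r.get_state();print(s['t'],wg(s['position']))
a=gw(-150,1);print(a)
plan(s['position'],s['eef_rot'],[(a[0]-.06,a[1]+.02,.17,-.02,8)])
E
```

```text
t: 1.32
position: [0.2291, 0.3156, 0.2209]
eef_rot: [-3.141, -0.002, 0.737]
ft_force: [0.8, 0.1, 0.3]
grip_width: 0.0151
1.325 [-395.10486828 -308.10728466]
[0.53329016 0.06439078]
[-0,-0,0.095,0.32,4.19,0.63]
[-0,-0,0.095,0.71,4.14,0.64]
[-0,-0,0.095,1.1,4.06,0.64]
[-0,-0,0.095,1.48,3.93,0.64]
[-0,-0,0.095,1.84,3.78,0.64]
[-0,-0,0.095,2.19,3.59,0.64]
[-0,-0,0.095,2.52,3.36,0.64]
[-0,-0,0.095,2.83,3.11,0.64]
--
```

```bash
python3 -m jog '[[[0,0,0.095,0.3,4.2,0.6,1.5],[0,0,0.095,0.7,4.1,0.6,1.5],[0,0,0.095,1.1,4.1,0.6,1.5],[0,0,0.095,1.5,3.9,0.6,1.5],[0,0,0.095,1.8,3.8,0.6,1.5],[0,0,0.095,2.2,3.6,0.6,1.5],[0,0,0.095,2.5,3.4,0.6,1.5],[0,0,0.095,2.8,3.1,0.6,1.5],[0,0,0,0,0,0,1.5]]]'; python3 - <<'E'
from h import *;from station import r
s=r.get_state();print(s['t'],wg(s['position']),s['ft_force'])
a=gw(-150,1);print(a)
plan(s['position'],s['eef_rot'],[(a[0],a[1],.072,G[2]+np.pi/2,5)])
p=r.snapshot('wrist');cv2.imwrite('pics/w1.png',p['color'][:,:,::-1]);print(p['tool_from_camera'].tolist(),p['camera_matrix'].tolist())
E
```

```text
t: 2.45
position: [0.478, 0.0696, 0.1731]
eef_rot: [-3.137, -0.006, -0.054]
ft_force: [-1.2, -0.2, -0.0]
grip_width: 0.0152
2.45 [-154.08553314  -54.34497078] [-1.17216234 -0.16084697 -0.01124248]
[0.53329016 0.06439078]
[-0.001,-0.001,-0.007,1.1,0.05,2.03]
[-0.001,-0.001,-0.007,1.1,0.06,2.03]
[-0.001,-0.001,-0.007,1.1,0.06,2.03]
[-0.001,-0.001,-0.007,1.1,0.07,2.03]
[-0.001,-0.001,-0.007,1.1,0.08,2.02]
--
[[0.999999409963819, -0.0010252426298829366, -0.0003590954780117845, 0.0002150046334171707], [0.001084881205450554, 0.9594963685254002, 0.281718905683197, -0.07163431305302259], [5.572057535586029e-05, -0.281719129034785, 0.9594969146542879, -0.14212300100834], [0.0, 0.0, 0.0, 1.0]] [[341.60715404229455, 0.0, 319.8600403277224], [0.0, 341.60715404229455, 200.72517154037845], [0.0, 0.0, 1.0]]
```

View pics/w1.png

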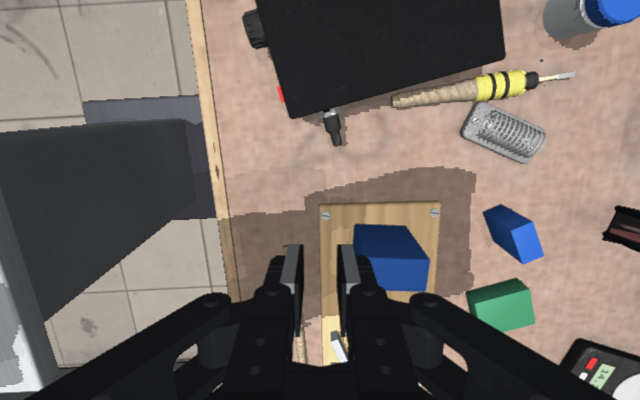

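```bash
cat >> h.py <<'E'
def wray(p,pos,rot,px,z):
    from scipy.spatial.transform import Rotation as Ro
    K=np.array(p['camera_matrix']);M=np.array(p['tool_from_camera']);R=Ro.from_euler('xyz',rot).as_matrix()
    d=R@M[:3,:3]@np.linalg.solve(K,[px[0],px[1],1]);o=np.array(pos)+R@M[:3,3]
    return o+d*(z-o[2])/d[2]
E
python3 - <<'E'
from h import *
p=dict(tool_from_camera=[[0.999999409963819, -0.0010252426298829366, -0.0003590954780117845, 0.0002150046334171707], [0.001084881205450554, 0.9594963685254002, 0.281718905683197, -0.07163431305302259], [5.572057535586029e-05, -0.281719129034785, 0.9594969146542879, -0.14212300100834], [0,0,0,1]],camera_matrix=[[341.60715404229455, 0.0, 319.8600403277224], [0.0, 341.60715404229455, 200.72517154037845], [0,0,1]])
a=([.478,.0696,.1731],[-3.137,-.006,-.054])
for px,z in (((320,204),.01),((441,203),.01),((353,225),.085),((418,226),.085),((428,262),.085),((360,260),.085)):
    w=wray(p,*a,px,z);print(px,w,wg(w))
im=cv2.imread('pics/w1.png')[180:330,290:490];cv2.imwrite('pics/w1z.png',cv2.resize(im,None,fx=4,fy=4,interpolation=cv2.INTER_CUBIC))
E
```

```text
(320, 204) [0.47810416 0.04917123 0.01      ] [-133.69062029  -53.87379437]
(441, 203) [0.59109045 0.04371708 0.01      ] [-130.47493014   59.19834525]
(353, 225) [0.50164121 0.05454128 0.085     ] [-139.52570636  -30.44770324]
(418, 226) [0.54831338 0.05110028 0.085     ] [-137.00959957   16.28345383]
(428, 262) [0.55643812 0.02216567 0.085     ] [-108.24155261   24.97957625]
(360, 260) [0.50604071 0.02672018 0.085     ] [-111.797177    -25.49814432]
```

View pics/w1z.png

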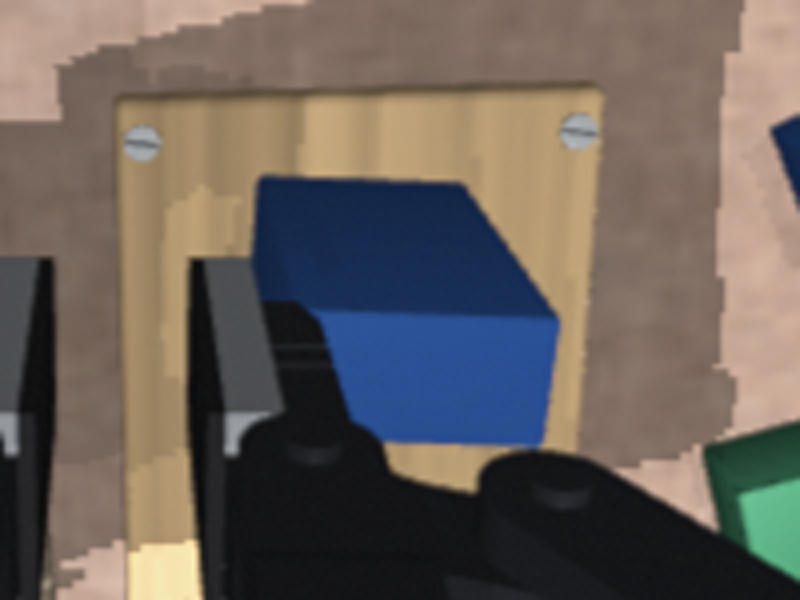

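```bash
python3 - <<'E'
from h import *
p=dict(tool_from_camera=[[0.999999409963819, -0.0010252426298829366, -0.0003590954780117845, 0.0002150046334171707], [0.001084881205450554, 0.9594963685254002, 0.281718905683197, -0.07163431305302259], [5.572057535586029e-05, -0.281719129034785, 0.9594969146542879, -0.14212300100834], [0,0,0,1]],camera_matrix=[[341.60715404229455, 0.0, 319.8600403277224], [0.0, 341.60715404229455, 200.72517154037845], [0,0,1]])
a=([.478,.0696,.1731],[-3.137,-.006,-.054])
for px,z in (((319,204.5),.01),((441,201),.01),((355.5,224.5),.01),((406,226),.01),((429.2,259.5),.085),((370.5,258),.085),((425.5,291),.085)):
    w=wray(p,*a,px,z);print(px,w,wg(w))
E
```

```text
(319, 204.5) [0.47714494 0.04873767 0.01      ] [-133.2381456   -54.82424629]
(441, 201) [0.5910061  0.04567142 0.01      ] [-132.42721928   59.07530612]
(355.5, 224.5) [0.51068198 0.02694317 0.01      ] [-112.11203324  -20.86219727]
(406, 226) [0.55871265 0.0226696  0.01      ] [-108.79042338   27.24368498]
(429.2, 259.5) [0.55726073 0.02415389 0.085     ] [-110.24566532   25.76265563]
(370.5, 258) [0.51382854 0.02789009 0.085     ] [-113.12107369  -17.73500531]
(425.5, 291) [ 0.55532697 -0.00206744  0.085     ] [-83.99118331  24.34852381]
```

```bash
python3 - <<'E'
from h import *;from station import r
s=r.get_state();a=gw(-147,2.5)
plan(s['position'],s['eef_rot'],[(a[0],a[1],.071,-.085,6)])
E
```

```text
[-0.001,-0.001,0.006,0.96,0.11,1.71]
[-0.001,-0.001,0.006,0.96,0.1,1.71]
[-0.001,-0.001,0.006,0.96,0.1,1.71]
[-0.001,-0.001,0.006,0.96,0.09,1.71]
[-0.001,-0.001,0.006,0.97,0.08,1.71]
[-0.001,-0.001,0.006,0.97,0.08,1.71]
--
```

```bash
python3 -m jog '[[[-0.001,-0.001,0.006,1,0.1,1.7,1.5],[-0.001,-0.001,0.006,1,0.1,1.7,1.5],[-0.001,-0.001,0.006,1,0.1,1.7,1.5],[-0.001,-0.001,0.006,0.9,0.1,1.7,1.5],[-0.001,-0.001,0.006,0.9,0.1,1.7,1.5],[-0.001,-0.001,0.006,0.9,0.1,1.7,1.5],[0,0,0,0,0,0,1.5]]]'; python3 - <<'E'
from h import *;from station import r
s=r.get_state();print(s['t'],wg(s['position']),s['ft_force'],s['eef_rot'])
E
```

```text
t: 3.38
position: [0.5321, 0.0668, 0.0708]
eef_rot: [3.141, -0.0, -0.076]
ft_force: [-0.2, -0.2, -0.4]
grip_width: 0.0152
3.375 [-152.37150406   -0.27680613] [-0.17116913 -0.17756096 -0.40931521] [ 3.14127912e+00 -4.62404921e-04 -7.64957366e-02]
```

```bash
python3 -m jog '[[[0,0,0.003,0.1,1,0,1.5],[0,0,0.003,0.1,1,0,1.5],[0,0,0.003,0,0.4,0,1.5],[0,0,0,0,0.3,0,1.5],[0,0,0,0,0.3,0,1.5]]]'; python3 -m jog '[[[0,0,0,0,0.3,0,1.5],[0,0,0,0,0.3,0,1.5],[0,0,0,0,0.3,0,1.5]]]'; python3 - <<'E'
from h import *;from station import r
s=r.get_state();print(s['t'],wg(s['position']),s['ft_force'],s['eef_rot'])
p=r.snapshot('scene');cv2.imwrite('pics/s2.png',cv2.resize(p['color'][170:320,190:390,::-1],None,fx=3,fy=3))
E
```

```text
t: 4.0
position: [0.5313, 0.0353, 0.0733]
eef_rot: [-3.142, -0.003, -0.085]
ft_force: [0.5, -0.1, 0.1]
grip_width: 0.0149
t: 4.38
position: [0.5305, 0.0259, 0.0733]
eef_rot: [-3.142, -0.003, -0.084]
ft_force: [0.3, -0.1, 0.7]
grip_width: 0.0152
4.375 [-111.45994224   -1.06373764] [ 0.30944026 -0.06114799  0.70640685] [-3.14150451e+00 -3.00247445e-03 -8.43341072e-02]
```

View pics/s2.png

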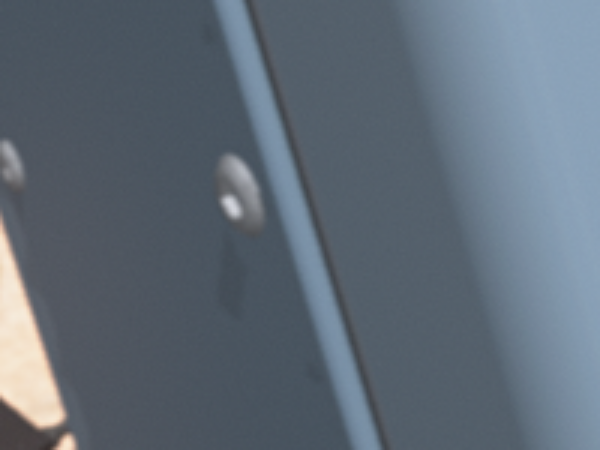

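```bash
python3 - <<'E'
from h import *;from station import r
p=r.snapshot('wrist');cv2.imwrite('pics/w2.png',p['color'][:,:,::-1])
E
```

```text
(no output)
```

View pics/w2.png

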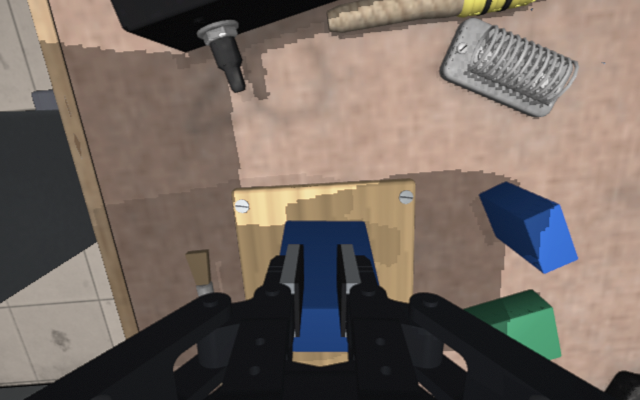

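```bash
python3 -m jog '[[[0,0,0,0.05,0.3,0,1.5],[0,0,0,0.05,0.3,0,1.5],[0,0,0,0.05,0.3,0,1.5]]]'; python3 -m jog '[[[0,0,0,0.05,0.3,0,1.5],[0,0,0,0.05,0.3,0,1.5]]]';  python3 - <<'E'
from h import *;from station import r
s=r.get_state();print(s['t'],wg(s['position']),s['ft_force'],s['eef_rot'])
p=r.snapshot('wrist');cv2.imwrite('pics/w3.png',p['color'][:,:,::-1])
E
```

```text
t: 4.85
position: [0.5312, 0.0163, 0.0733]
eef_rot: [3.142, -0.003, -0.084]
ft_force: [0.1, 1.0, 0.4]
grip_width: 0.0152
t: 5.1
position: [0.5317, 0.0097, 0.0732]
eef_rot: [3.142, -0.003, -0.084]
ft_force: [0.0, 0.2, -0.3]
grip_width: 0.0146
5.1 [-95.33391453   0.52471091] [ 0.02333064  0.19242583 -0.26489174] [ 3.14158512e+00 -2.77700206e-03 -8.43387690e-02]
```

View pics/w3.png

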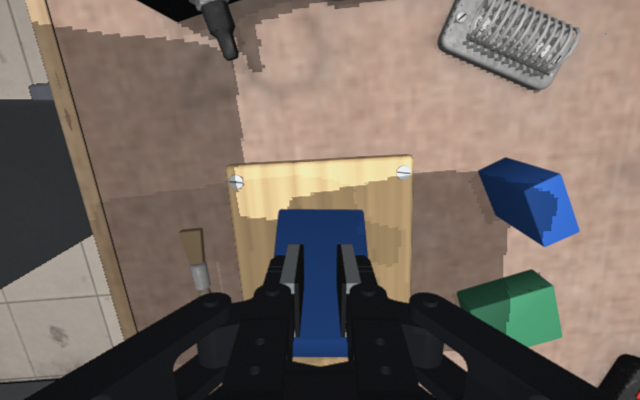

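```bash
python3 -m jog '[[[0,0,0,0.05,0.3,0,1.5],[0,0,0,0.05,0.3,0,1.5],[0,0,0,0.05,0.3,0,1.5]]]';  python3 - <<'E'
from h import *;from station import r
s=r.get_state();print(s['t'],wg(s['position']),s['ft_force'],s['eef_rot'])
p=r.snapshot('wrist');cv2.imwrite('pics/w4.png',p['color'][:,:,::-1])
E
```

```text
t: 5.52
position: [0.5326, -0.0001, 0.0733]
eef_rot: [3.142, -0.003, -0.084]
ft_force: [-0.3, -0.4, -0.4]
grip_width: 0.0152
5.525 [-85.48026483   1.57011735] [-0.34732875 -0.37038982 -0.38072354] [ 3.14150726e+00 -2.91199895e-03 -8.43020143e-02]
```

View pics/w4.png

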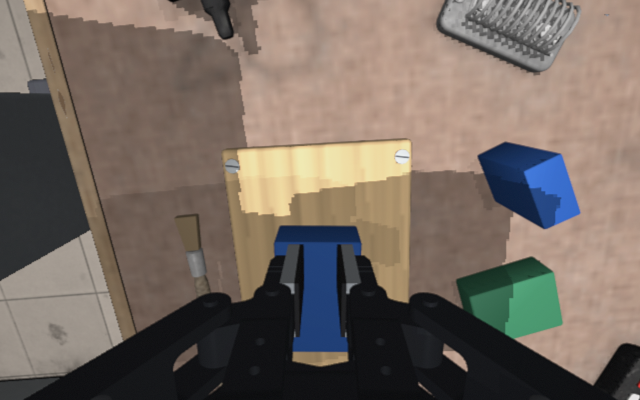

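```bash
cat >> h.py <<'E'
WC=dict(tool_from_camera=[[0.999999409963819, -0.0010252426298829366, -0.0003590954780117845, 0.0002150046334171707], [0.001084881205450554, 0.9594963685254002, 0.281718905683197, -0.07163431305302259], [5.572057535586029e-05, -0.281719129034785, 0.9594969146542879, -0.14212300100834], [0,0,0,1]],camera_matrix=[[341.60715404229455, 0.0, 319.8600403277224], [0.0, 341.60715404229455, 200.72517154037845], [0,0,1]])
E
python3 - <<'E'
from h import *
a=([.5326,-.0001,.0733],[3.1415,-.0029,-.0843])
for px,z in (((224,150),.01),((411,139),.01),((275,227),.01),((359,227),.01),((274,242),.038),((361,241),.038)):
    w=wray(WC,*a,px,z);print(px,w,wg(w))
im=cv2.imread('pics/w4.png')[130:370,210:430];cv2.imwrite('pics/w4z.png',cv2.resize(im,None,fx=2.5,fy=2.5,interpolation=cv2.INTER_CUBIC))
E
```

```text
(224, 150) [0.47927059 0.04770834 0.01      ] [-132.25111453  -52.6786217 ]
(411, 139) [0.59122136 0.04464851 0.01      ] [-131.40877671   59.31078715]
(275, 227) [ 0.50372968 -0.00386555  0.01      ] [-81.17168649 -27.20304685]
(359, 227) [ 0.55738776 -0.0085166   0.01      ] [-77.58409721  26.53661573]
(274, 242) [ 0.50680592 -0.00248163  0.038     ] [-82.61624591 -24.1548195 ]
(361, 241) [ 0.55547789 -0.00609915  0.038     ] [-79.96325796  24.57925166]
```

View pics/w4z.png

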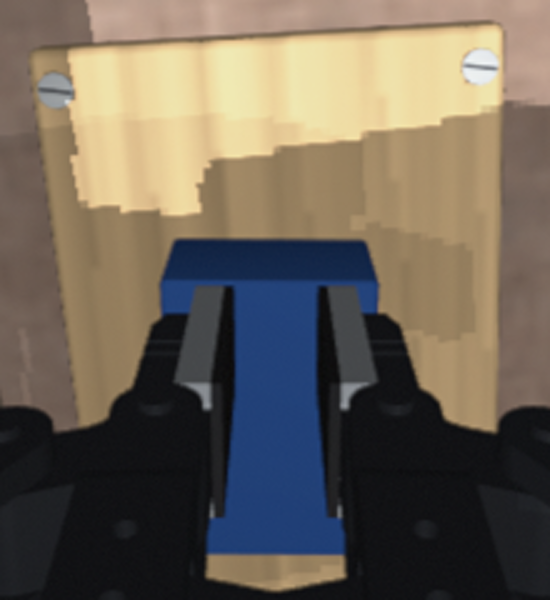

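```bash
python3 - <<'E'
from h import *
a=([.5326,-.0001,.0733],[3.1415,-.0029,-.0843])
f=lambda x,y:(x/2.5+210,y/2.5+130)
for px,z in ((f(33,50),.01),(f(502,25),.01),(f(55,230),.01),(f(78,415),.01),(f(500,230),.01),(f(497,420),.01)):
    w=wray(WC,*a,px,z);print(px,wg(w))
a=([.478,.0696,.1731],[-3.137,-.006,-.054])
f=lambda x,y:(x/4+290,y/4+180)
for px,z in ((f(117,98),.01),(f(602,84),.01),(f(122,300),.01),(f(128,540),.01),(f(580,440),.01)):
    w=wray(WC,*a,px,z);print('w1',px,wg(w))
from fit import *
for sel in (obs[:4],obs[4:]):
    s=least_squares(lambda p:np.concatenate([(proj(c,W(p,gg,.010))[0]-px) for c,px,gg in sel]),[.53,-.09,-1.59]);print(s.x,wg(s.x[:2]))
E
```

```text
(223.2, 150.0) [-132.28273823  -53.15723992]
(410.8, 140.0) [-130.82503252   59.19737148]
(232.0, 222.0) [-86.38350329 -54.21298096]
(241.2, 296.0) [-32.74893114 -55.34068892]
(410.0, 222.0) [-78.81932508  59.17370244]
(408.8, 298.0) [-23.48927026  58.83508614]
w1 (319.25, 204.5) [-133.22949307  -54.59092063]
w1 (440.5, 201.0) [-132.44451845   58.60797863]
w1 (320.5, 255.0) [-81.76764767 -55.21236534]
w1 (322.0, 315.0) [-14.30224822 -56.01176528]
w1 (435.0, 290.0) [-38.86252737  58.92173274]
[ 0.5301013  -0.08602987 -1.59094778] [0.45430235 0.79045308]
[ 0.52829905 -0.08501391 -1.59212705] [-0.52576356 -1.03155927]
```

```bash
sed -i 's/^G=.*/G=np.array([0.52932+0.0015,-0.08556,-1.5930])/' h.py; python3 - <<'E'
from h import *;from station import r
s=r.get_state();a=gw(-44,0);print(wg(s['position']))
plan(s['position'],s['eef_rot'],[(a[0],a[1],.072,G[2]+np.pi/2,5)])
E
```

```text
[-8.51593088e+01 -7.51798682e-02]
[0,-0.001,-0.012,0.05,0.82,0.03]
[0,-0.001,-0.012,0.04,0.82,0.03]
[0,-0.001,-0.012,0.03,0.82,0.03]
[0,-0.001,-0.012,0.02,0.82,0.03]
[0,-0.001,-0.012,0.01,0.82,0.03]
--
```

```bash
python3 -m jog '[[[0,-0.001,-0.012,0.05,0.9,0,6.8],[0,-0.001,-0.012,0.05,0.9,0,6.8],[0,-0.001,-0.012,0.03,0.9,0,6.8],[0,-0.001,-0.012,0.03,0.9,0,6.8],[0,0,-0.012,0,0.9,0,6.8],[0,0,0,0,0,0,6.8]]]' 20;  python3 - <<'E'
from h import *;from station import r
s=r.get_state();print(s['t'],wg(s['position']),s['position'],s['ft_force'],s['eef_rot'],G[2]+np.pi/2)
p=r.snapshot('wrist');cv2.imwrite('pics/w5.png',p['color'][:,:,::-1])
E
```

```text
t: 6.32
position: [0.5314, -0.0492, 0.0733]
eef_rot: [3.141, 0.001, -0.021]
ft_force: [-0.3, 0.6, 0.7]
grip_width: 0.068
6.325 [-36.31581701  -0.17757831] [ 0.53144874 -0.04924919  0.07329057] [-0.29471613  0.61697782  0.72282134] [ 3.14134730e+00  1.32266472e-03 -2.06484509e-02] -0.022203673205103414
```

View pics/w5.png

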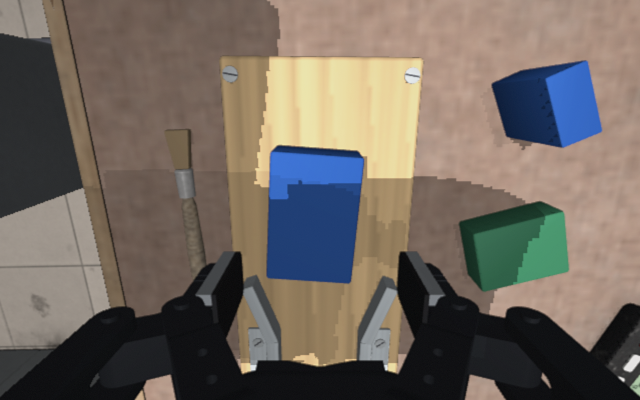

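```bash
python3 - <<'E'
from h import *
a=([.53145,-.04925,.0733],[3.1413,.0013,-.02065])
for px,z in (((222,58),.01),((421,58),.01),((245,280),.026),((396,280),.026),((270,152),.038),((363,158),.038),((267,278),.038),((351,283),.038)):
    w=wray(WC,*a,px,z);print(px,wg(w))
E
```

```text
(222, 58) [-130.63498279  -54.81925531]
(421, 58) [-130.67044215   56.25538502]
(245, 280) [ -1.01672766 -46.53835191]
(396, 280) [-1.13228245 47.11172936]
(270, 152) [-82.21399344 -26.02392183]
(363, 158) [-79.11308552  22.40427048]
(267, 278) [ -9.10774    -30.73944815]
(351, 283) [-5.91586622 18.05667821]
```

```bash
python3 -m jog '[[[0,0,0,0.03,-0.4,1.2,6.8],[0,0,0,0,-0.3,1.2,6.8],[0,0,0,0,0,1.2,6.8],[0,0,0,0,0,1.2,6.8],[0,0,0,0,0,0.7,6.8],[0,0,0,0,0,0,6.8]]]' 20;  python3 - <<'E'
from h import *;from station import r
s=r.get_state();print(s['t'],wg(s['position']),s['position'],s['ft_force'],s['eef_rot'],G[2]+np.pi/2)
E
```

```text
t: 7.12
position: [0.5311, -0.0404, 0.0132]
eef_rot: [-3.141, 0.003, -0.02]
ft_force: [0.6, 0.3, -0.2]
grip_width: 0.0682
7.125 [-45.12570739  -0.71590636] [ 0.53110614 -0.04042952  0.01321662] [ 0.55417175  0.26698075 -0.15294939] [-3.1413938   0.00337172 -0.01969417] -0.022203673205103414
```

```bash
python3 -m jog '[[[0,0,0,0.05,0,-0.3,6.4],[0,0,0,0,0,0,6.1],[0,0,0,0,0,0,5.8]]]' 20; python3 -m jog '[[[0,0,0,0,0,0,5.6],[0,0,0,0,0,0,5.4],[0,0,0,0,0,0,5.3]]]';python3 -m jog '[[[0,0,0,0,0,0,5.2],[0,0,0,0,0,0,5.2]]]'; python3 - <<'E'
from h import *;from station import r
s=r.get_state();print(s['t'],wg(s['position']),s['position'],s['ft_force'],s['eef_rot'],G[2]+np.pi/2)
p=r.snapshot('wrist');cv2.imwrite('pics/w6.png',p['color'][:,:,::-1])
E
```

```text
t: 7.5
position: [0.5322, -0.0406, 0.0173]
eef_rot: [3.142, 0.002, -0.02]
ft_force: [-0.3, 0.4, -0.2]
grip_width: 0.0582
t: 7.88
position: [0.5321, -0.0407, 0.0176]
eef_rot: [3.142, 0.002, -0.02]
ft_force: [-1.0, -0.2, 0.7]
grip_width: 0.0529
t: 8.12
position: [0.5321, -0.0406, 0.0175]
eef_rot: [3.142, 0.002, -0.02]
ft_force: [-1.4, -0.8, 0.3]
grip_width: 0.052
8.125 [-44.95033837   0.24237083] [ 0.53206029 -0.04062612  0.01754077] [-1.41314729 -0.80406432  0.32692094] [ 3.14156184e+00  2.00890174e-03 -1.98042234e-02] -0.022203673205103414
```

View pics/w6.png

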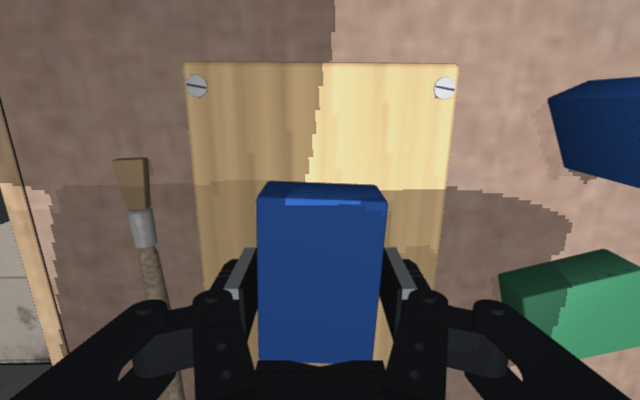

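```bash
python3 -m jog '[[[0,0,0,0,0,0,5.1],[0,0,0,0,0,0,5.1],[0,0,0,0,0,0,6.2],[0,0,0,0,0,0,6.4],[0,0,0,0,0,-1.5,6.4],[0,0,0,0,0,-2.0,6.4],[0,0,0,0,-1,-1.5,6.4],[0,0,0,0,-2.5,0,1.6],[0,0,0,0,-2.5,0,1.6]]]'; python3 - <<'E'
from h import *;from station import r
s=r.get_state();print(s['t'],wg(s['position']),s['position'],s['ft_force'],s['eef_rot'],G[2]+np.pi/2)
p=r.snapshot('wrist');cv2.imwrite('pics/w7.png',p['color'][:,:,::-1])
E
```

```text
t: 9.3
position: [0.5346, 0.0208, 0.0731]
eef_rot: [3.141, -0.002, -0.022]
ft_force: [0.0, 0.1, -0.2]
grip_width: 0.0284
9.3 [-106.42582266    1.40125897] [0.53458376 0.02080848 0.07307401] [ 0.01173482  0.06782097 -0.24129705] [ 3.14148576e+00 -1.70662081e-03 -2.23216399e-02] -0.022203673205103414
```

View pics/w7.png

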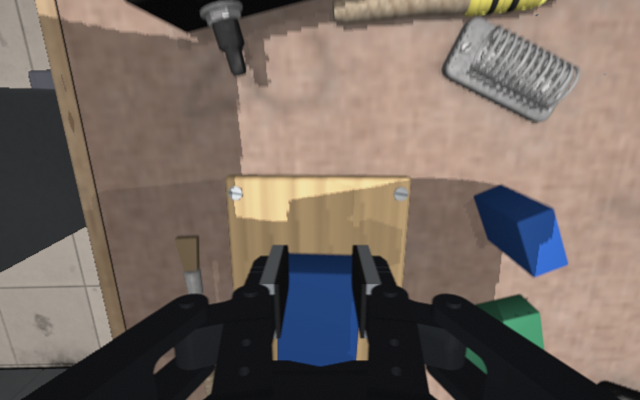

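```bash
python3 - <<'E'
from h import *
a=([.5346,.0208,.0731],[3.1415,-.0017,-.0223])
for px,z in (((228,178),.01),((410,178),.01),((320,254),.01),((320,254),.038),((320,268),.038)):
    w=wray(WC,*a,px,z);print(px,wg(w))
im=cv2.imread('pics/w7.png')[160:400,210:430];cv2.imwrite('pics/w7z.png',cv2.resize(im,None,fx=2.5,fy=2.5,interpolation=cv2.INTER_CUBIC))
from station import r
s=r.get_state();a=gw(-104,0);plan(s['position'],s['eef_rot'],[(a[0],a[1],.020,G[2]+np.pi/2,5)])
E
```

```text
(228, 178) [-132.42326595  -54.70578777]
(410, 178) [-132.25028956   57.06236485]
(320, 254) [-81.3564606    1.71304594]
(320, 254) [-94.55152092   1.67005902]
(320, 268) [-85.77583207   1.66070627]
[-0,-0,0,-0.03,0.1,1.06]
[-0,-0,0,-0.03,0.1,1.06]
[-0,-0,0,-0.03,0.1,1.06]
[-0,-0,0,-0.03,0.1,1.06]
[-0,-0,0,-0.03,0.1,1.06]
--
```

View pics/w7z.png

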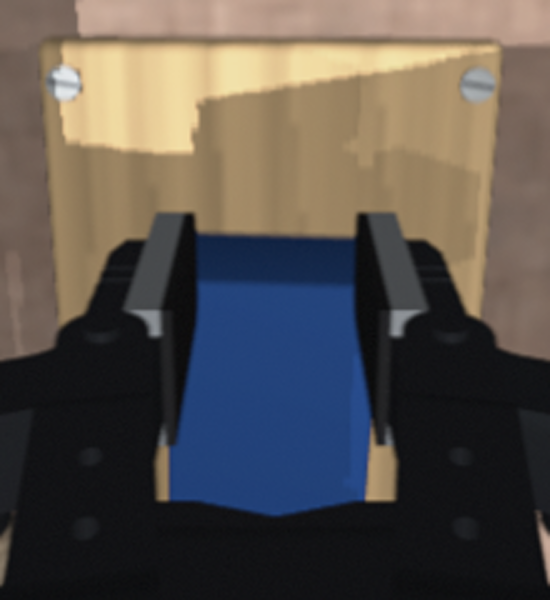

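```bash
python3 -m jog '[[[0,0,0,-0.03,0,1,1.6],[0,0,0,-0.03,0,1,1.6],[0,0,0,-0.03,0,1,1.6],[0,0,0,-0.03,0,1,1.6],[0,0,0,-0.03,0,1,1.6],[0,0,0,0,0,0,1.6]]]'; python3 - <<'E'
from h import *;from station import r
s=r.get_state();print(s['t'],wg(s['position']),s['position'],s['ft_force'],s['eef_rot'],G[2]+np.pi/2)
E
```

```text
t: 10.1
position: [0.5325, 0.0226, 0.0196]
eef_rot: [-3.141, -0.001, -0.021]
ft_force: [-0.2, 0.2, 1.0]
grip_width: 0.0154
10.1 [-108.15252993   -0.6939095 ] [0.53252745 0.02258128 0.0195605 ] [-0.23182083  0.22529886  0.95991657] [-3.14127466e+00 -6.52480715e-04 -2.14619933e-02] -0.022203673205103414
```

```bash
python3 -m jog '[[[0,0,0,0.04,0.4,0,1.6],[0,0,0,0.03,0.4,0,1.6],[0,0,0,0,0.3,0,1.6],[0,0,0,0,0.2,0,1.6],[0,0,0,0,0.2,0,1.6],[0,0,0,0,0.2,0,1.6],[0,0,0,0,0.2,0,1.6]]]'; python3 -m jog '[[[0,0,0,0,0.3,0,1.6],[0,0,0,0,0.3,0,1.6],[0,0,0,0,0.3,0,1.6],[0,0,0,0,0.3,0,1.6],[0,0,0,0,0.3,0,1.6]]]'; python3 - <<'E'
from h import *;from station import r
s=r.get_state();print(s['t'],wg(s['position']),s['position'],s['ft_force'],s['eef_rot'],G[2]+np.pi/2)
E
```

```text
t: 10.98
position: [0.5335, 0.0022, 0.0205]
eef_rot: [-3.141, -0.002, -0.022]
ft_force: [-0.2, 0.3, 0.3]
grip_width: 0.0162
t: 11.6
position: [0.5332, -0.0138, 0.0205]
eef_rot: [-3.141, -0.002, -0.021]
ft_force: [-0.6, 1.0, 0.1]
grip_width: 0.0161
11.6 [-71.80725612   0.74291599] [ 0.53315699 -0.01378694  0.02048604] [-0.55302396  0.98686832  0.12087851] [-3.14121212e+00 -2.36560707e-03 -2.14769477e-02] -0.022203673205103414
```

```bash
python3 -m jog '[[[0,0,0,-0.02,0.3,0,1.6],[0,0,0,-0.02,0.3,0,1.6],[0,0,0,-0.02,0.3,0,1.6],[0,0,0,0,0.3,0,1.6],[0,0,0,0,0.3,0,1.6],[0,0,0,0,0.3,0,1.6]]]'; python3 - <<'E'
from h import *;from station import r
s=r.get_state();print(s['t'],wg(s['position']),s['position'],s['ft_force'],s['eef_rot'],G[2]+np.pi/2)
p=r.snapshot('wrist');cv2.imwrite('pics/w8.png',p['color'][:,:,::-1])
p=r.snapshot('top');cv2.imwrite('pics/t8.png',cv2.resize(p['color'][140:280,210:410,::-1],None,fx=3,fy=3))
E
```

```text
t: 12.35
position: [0.5321, -0.0331, 0.0205]
eef_rot: [-3.141, -0.002, -0.022]
ft_force: [-0.2, 0.9, 0.9]
grip_width: 0.0159
12.35 [-52.50419537   0.08357892] [ 0.53206925 -0.0330706   0.0204696 ] [-0.15147405  0.90609496  0.94694938] [-3.14120512e+00 -2.29335933e-03 -2.15449981e-02] -0.022203673205103414
```

View pics/w8.png

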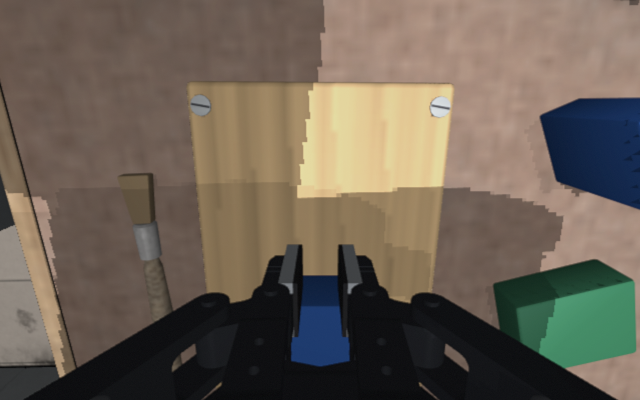

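View pics/t8.png

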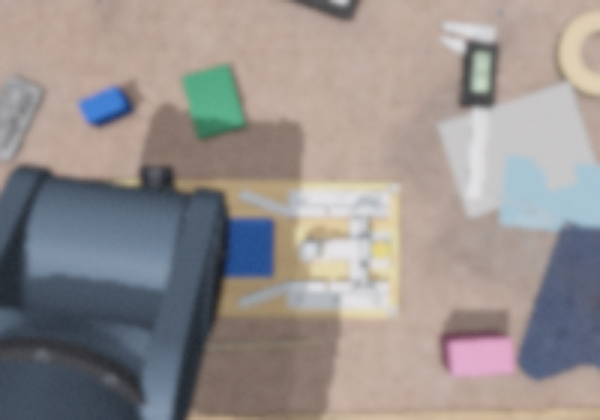

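```bash
python3 -m jog '[[[0,0,0,0,0.25,0,1.6],[0,0,0,0,0.25,0,1.6],[0,0,0,0,0.25,0,1.6],[0,0,0,0,0.25,0,1.6]]]'|grep -E 'pos|ft'; python3 -m jog '[[[0,0,0,0,0.2,0,1.6],[0,0,0,0,0.2,0,1.6],[0,0,0,0,0.2,0,1.6]]]'|grep -E 'pos|ft'; python3 - <<'E'
from h import *;from station import r
s=r.get_state();print(s['t'],wg(s['position']),s['position'],s['ft_force'],s['eef_rot'],G[2]+np.pi/2)
E
```

```text
position: [0.5319, -0.0436, 0.0205]
ft_force: [0.6, 0.8, 0.4]
position: [0.5317, -0.0501, 0.0205]
ft_force: [-0.0, 0.6, -0.3]
13.325 [-35.46206435   0.12632112] [ 0.53173361 -0.05010948  0.02047418] [-0.0037226   0.59902363 -0.34921393] [-3.14123924e+00 -2.34414814e-03 -2.15590209e-02] -0.022203673205103414
```

```bash
for i in 1; do python3 -m jog '[[[0,0,0,0,0.15,0,1.6],[0,0,0,0,0.15,0,1.6],[0,0,0,0,0.1,0,1.6],[0,0,0,0,0.1,0,1.6]]]'|grep -E 'pos|ft'; python3 -m jog '[[[0,0,0,0,0.1,0,1.6],[0,0,0,0,0.1,0,1.6],[0,0,0,0,0.1,0,1.6]]]'|grep -E 'pos|ft'; python3 -m jog '[[[0,0,0,0,0.1,0,1.6],[0,0,0,0,0.1,0,1.6],[0,0,0,0,0.1,0,1.6]]]'|grep -E 'pos|ft';done; python3 - <<'E'
from h import *;from station import r
s=r.get_state();print(s['t'],wg(s['position']),s['position'],s['ft_force'],s['eef_rot'],G[2]+np.pi/2)
E
```

```text
position: [0.5316, -0.0555, 0.0205]
ft_force: [-0.3, 1.0, 0.9]
position: [0.5315, -0.0586, 0.0205]
ft_force: [-0.5, 2.9, 0.4]
position: [0.5314, -0.0613, 0.0205]
ft_force: [-0.0, 3.3, 0.5]
14.575 [-24.28015536   0.07163733] [ 0.53143068 -0.06128742  0.02048175] [-0.04579287  3.33470336  0.51126047] [-3.14055400e+00 -2.20238402e-03 -2.15453214e-02] -0.022203673205103414
```

```bash
python3 -m jog '[[[0,0,0,0,0.1,0,1.6],[0,0,0,0,0.1,0,1.6],[0,0,0,0,0.1,0,1.6],[0,0,0,0,0.1,0,1.6]]]'|grep -E 'pos|ft'; python3 -m jog '[[[0,0,0,0,0.1,0,1.6],[0,0,0,0,0.1,0,1.6],[0,0,0,0,0.1,0,1.6],[0,0,0,0,0.1,0,1.6]]]'|grep -E 'pos|ft'; python3 -m jog '[[[0,0,0,0,0.1,0,1.6],[0,0,0,0,0.1,0,1.6],[0,0,0,0,0.1,0,1.6],[0,0,0,0,0.1,0,1.6]]]'|grep -E 'pos|ft'; python3 - <<'E'
from h import *;from station import r
s=r.get_state();print(s['t'],wg(s['position']),s['position'],s['ft_force'],s['eef_rot'],G[2]+np.pi/2)
p=r.snapshot('top');cv2.imwrite('pics/t9.png',cv2.resize(p['color'][140:280,210:410,::-1],None,fx=3,fy=3))
E
```

```text
position: [0.5313, -0.0657, 0.0205]
ft_force: [-0.9, 2.0, 0.5]
position: [0.5312, -0.0701, 0.0205]
ft_force: [0.1, 1.6, 0.1]
position: [0.5311, -0.0743, 0.0205]
ft_force: [0.1, 3.0, 1.2]
16.075 [-11.22716144   0.02419523] [ 0.53109345 -0.07433614  0.02046545] [0.13681796 2.99416741 1.16616755] [-3.14072758e+00 -2.10007567e-03 -2.16921632e-02] -0.022203673205103414
```

View pics/t9.png

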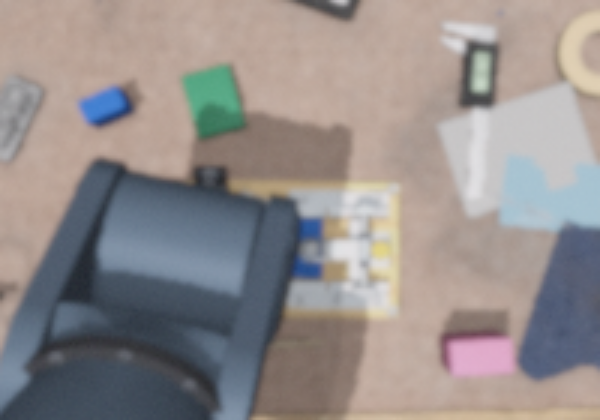

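```bash
python3 -m jog '[[[0,0,0,0,0.08,0,1.6],[0,0,0,0,0.08,0,1.6],[0,0,0,0,0.08,0,1.6]]]'|grep -E 'pos|ft'; python3 -m jog '[[[0,0,0,0,0.05,0,1.6],[0,0,0,0,0.05,0,1.6],[0,0,0,0,0.05,0,1.6]]]'|grep -E 'pos|ft'; python3 -m jog '[[[0,0,0,0,0.05,0,1.6],[0,0,0,0,0.05,0,1.6],[0,0,0,0,0.05,0,1.6],[0,0,0,0,0.05,0,1.6]]]'|grep -E 'pos|ft'; python3 - <<'E'
from h import *;from station import r
s=r.get_state();print(s['t'],wg(s['position']),s['position'],s['ft_force'],s['eef_rot'],G[2]+np.pi/2)
E
```

```text
position: [0.531, -0.0769, 0.0205]
ft_force: [0.4, 2.4, 0.9]
position: [0.531, -0.0786, 0.0205]
ft_force: [0.3, 2.4, 0.4]
position: [0.531, -0.0807, 0.0205]
ft_force: [-0.3, 2.6, 0.2]
17.375 [-4.85478995  0.0296331 ] [ 0.53095741 -0.08070706  0.02048495] [-0.25431873  2.63158838  0.16465589] [-3.14073796e+00 -2.10915547e-03 -2.16877254e-02] -0.022203673205103414
```

```bash
for c in 1; do python3 -m jog '[[[0,0,0,0,0.05,0,1.6],[0,0,0,0,0.05,0,1.6],[0,0,0,0,0.05,0,1.6]]]'|grep -E 'pos|ft'; done; python3 -m jog '[[[0,0,0,0,0.05,0,1.6],[0,0,0,0,0.05,0,1.6],[0,0,0,0,0.05,0,1.6]]]'|grep -E 'pos|ft'; python3 - <<'E'
from h import *;from station import r
s=r.get_state();print(s['t'],wg(s['position']),s['ft_force'])
E
```

```text
position: [0.5309, -0.0823, 0.0205]
ft_force: [0.3, 2.4, 0.7]
position: [0.5309, -0.0839, 0.0205]
ft_force: [0.3, 2.6, 1.5]
18.125 [-1.69476836  0.0035894 ] [0.25840977 2.57266275 1.51484957]
```

```bash
python3 -m jog '[[[0,0,0,0,0.05,0,1.6],[0,0,0,0,0.05,0,1.6],[0,0,0,0,0.05,0,1.6]]]'|grep -E 't:|pos|ft'
```

```text
t: 18.5
position: [0.5308, -0.0855, 0.0205]
eef_rot: [-3.141, -0.002, -0.022]
ft_force: [-0.2, 2.5, 0.7]
```

```bash
python3 -m jog '[[[0,0,0,0,0.05,0,1.6],[0,0,0,0,0.05,0,1.6],[0,0,0,0,0.05,0,1.6]]]'|grep -E 't:|pos|ft'
```

```text
t: 18.88
position: [0.5308, -0.0871, 0.0205]
eef_rot: [-3.141, -0.002, -0.022]
ft_force: [0.3, 2.0, 1.1]
```

```bash
python3 -m jog '[[[0,0,0,0,0.05,0,1.6],[0,0,0,0,0.05,0,1.6],[0,0,0,0,0.05,0,1.6]]]'|grep -E 't:|pos|ft'
```

```text
t: 19.25
position: [0.5307, -0.0887, 0.0205]
eef_rot: [-3.141, -0.002, -0.022]
ft_force: [0.2, 2.3, 0.2]
```

```bash
python3 -m jog '[[[0,0,0,0,0.05,0,1.6],[0,0,0,0,0.05,0,1.6],[0,0,0,0,0.05,0,1.6]]]'|grep -E 't:|pos|ft'
```

```text
t: 19.62
position: [0.5307, -0.0903, 0.0205]
eef_rot: [-3.141, -0.002, -0.022]
ft_force: [0.1, 2.8, 1.5]
```

```bash
python3 -m jog '[[[0,0,0,0,0.05,0,1.6],[0,0,0,0,0.05,0,1.6],[0,0,0,0,0.05,0,1.6]]]'|grep -E 't:|pos|ft'
```

```text
t: 20.0
position: [0.5307, -0.0919, 0.0205]
eef_rot: [-3.141, -0.002, -0.022]
ft_force: [-0.8, 2.2, 1.6]
```

```bash
python3 -m jog '[[[0,0,0,0,0.05,0,1.6],[0,0,0,0,0.05,0,1.6],[0,0,0,0,0.05,0,1.6]]]'|grep -E 't:|pos|ft'
```

```text
t: 20.38
position: [0.5306, -0.0935, 0.0205]
eef_rot: [-3.141, -0.002, -0.022]
ft_force: [-0.0, 2.7, 0.3]
```

```bash
python3 -m jog '[[[0,0,0,0,0.05,0,1.6],[0,0,0,0,0.05,0,1.6],[0,0,0,0,0.05,0,1.6]]]'|grep -E 't:|pos|ft'
```

```text
t: 20.75
position: [0.5305, -0.0951, 0.0205]
eef_rot: [-3.141, -0.002, -0.022]
ft_force: [-0.7, 2.6, 0.4]
```

```bash
python3 -m jog '[[[0,0,0,0,0.05,0,1.6],[0,0,0,0,0.05,0,1.6],[0,0,0,0,0.05,0,1.6]]]'|grep -E 't:|pos|ft'
```

```text
t: 21.12
position: [0.5305, -0.0965, 0.0205]
eef_rot: [-3.14, -0.002, -0.022]
ft_force: [0.6, 6.5, 1.9]
```

```bash
python3 -m jog '[[[0,0,0,0,0.05,0,1.6],[0,0,0,0,0.05,0,1.6],[0,0,0,0,0.05,0,1.6]]]'|grep -E 't:|pos|ft'
```

```text
t: 21.5
position: [0.5305, -0.0965, 0.0205]
eef_rot: [-3.138, -0.002, -0.022]
ft_force: [1.3, 6.9, 1.1]
```

```bash
python3 -m jog '[[[0,0,0,0,0.04,0,1.6],[0,0,0,0,0.04,0,1.6],[0,0,0,0,0.04,0,1.6]]]'|grep -E 't:|pos|ft'
```

```text
t: 21.88
position: [0.5306, -0.0965, 0.0205]
eef_rot: [-3.137, -0.002, -0.022]
ft_force: [0.7, 6.4, 1.6]
```

```bash
python3 -m jog '[[[0,0,0,0,0.04,0,1.6],[0,0,0,0,0.04,0,1.6],[0,0,0,0,0.04,0,1.6]]]'|grep -E 't:|pos|ft'
```

```text
t: 22.25
position: [0.5306, -0.0964, 0.0205]
eef_rot: [-3.135, -0.001, -0.023]
ft_force: [0.4, 5.3, 1.2]
```

```bash
python3 -m jog '[[[-0.003,0,0,0,0.06,0,1.6],[-0.003,0,0,0,0.07,0,1.6]]]'|grep -E 't:|pos|ft'
```

```text
t: 22.5
position: [0.5306, -0.0965, 0.0205]
eef_rot: [-3.14, -0.001, -0.023]
ft_force: [1.3, 8.5, 1.1]
```

```bash
python3 -m jog '[[[-0.002,0,0,0,0.08,0,1.6],[-0.002,0,0,0,0.08,0,1.6]]]'|grep -E 't:|pos|ft'
```

```text
t: 22.75
position: [0.5306, -0.0966, 0.0205]
eef_rot: [3.142, -0.001, -0.023]
ft_force: [0.3, 9.0, 1.5]
```

```bash
python3 -m jog '[[[0,0,0,0,0.1,0,1.6],[0,0,0,0,0.1,0,1.6]]]'|grep -E 't:|pos|ft'
```

```text
t: 23.0
position: [0.5307, -0.0966, 0.0205]
eef_rot: [-3.139, -0.001, -0.024]
ft_force: [1.6, 10.8, 2.3]
```

```bash
python3 -m jog '[[[0,0,0,0,0.11,0,1.6],[0,0,0,0,0.11,0,1.6],[0,0,0,0,0.11,0,1.6]]]'|grep -E 't:|pos|ft'; python3 - <<'E'
from h import *;from station import r
s=r.get_state();print(s['t'],wg(s['position']),s['ft_force'],s['joint_efforts'])
E
```

```text
t: 23.38
position: [0.5307, -0.0966, 0.0205]
eef_rot: [-3.135, -0.001, -0.024]
ft_force: [0.6, 12.5, 2.5]
23.375 [10.99749907  0.16159918] [ 0.5742657  12.54257382  2.4586737 ] [-6.58031344e+00 -5.52813041e+01 -1.95401305e+01 -1.95704564e+00
 -5.26902247e-01  1.99345284e-02]
```

```bash
python3 -m jog '[[[-0.003,0,0,0,-0.05,0,1.6],[0,0,0,0,-0.1,0,1.6],[0,0,0,0,-0.2,0,1.6],[0,0,0,0,-0.4,0,1.6],[0,0,0,0,-0.8,0,1.6],[0,0,0,0,-1.5,0,1.6],[0,0,0,0,-2.5,-1.5,1.6],[0,0,0,0,-3.5,-2.5,1.6],[0,0,0,0,-4,-4,1.6],[0,0,0,0,-4,-4,1.6]]]'; python3 - <<'E'
from h import *;from station import r
s=r.get_state();print(s['t'],wg(s['position']),s['ft_force'])
p=r.snapshot('top');cv2.imwrite('pics/t10.png',cv2.resize(p['color'][180:270,220:360,::-1],None,fx=5,fy=5,interpolation=cv2.INTER_CUBIC))
p=r.snapshot('wrist');cv2.imwrite('pics/w10.png',p['color'][:,:,::-1])
E
```

```text
t: 24.62
position: [0.5329, 0.0804, 0.1416]
eef_rot: [-3.138, 0.005, -0.027]
ft_force: [-0.1, -0.2, 0.0]
grip_width: 0.016
24.625 [-165.95673469   -1.60856021] [-0.07635363 -0.15527746  0.03708911]
```

View pics/t10.png

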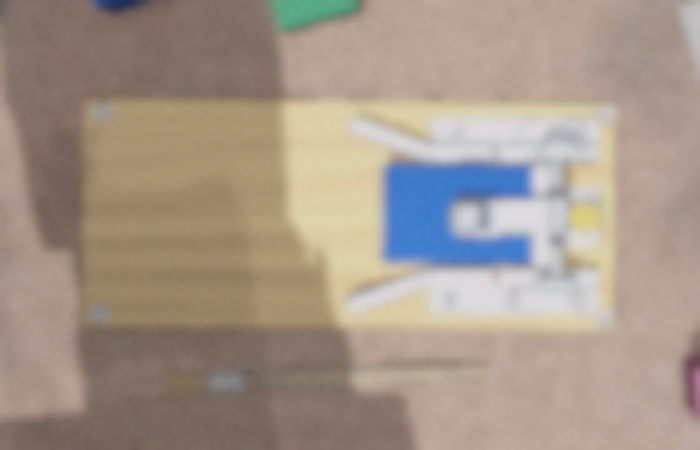

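View pics/w10.png

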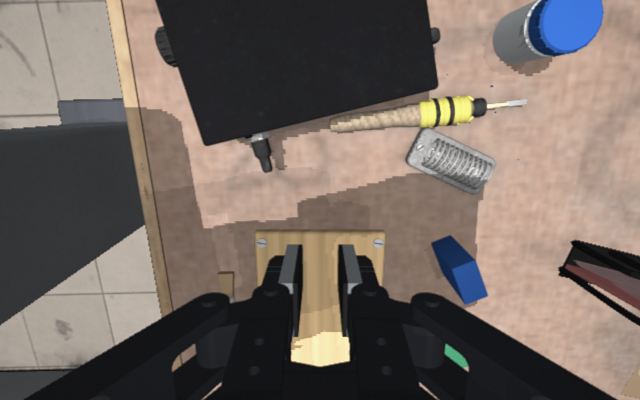

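```bash
python3 - <<'E'
from h import *;from station import r
p=r.snapshot('scene');cv2.imwrite('pics/s10.png',cv2.resize(p['color'][200:300,230:390,::-1],None,fx=5,fy=5,interpolation=cv2.INTER_CUBIC))
E
```

```text
(no output)
```

View pics/s10.png

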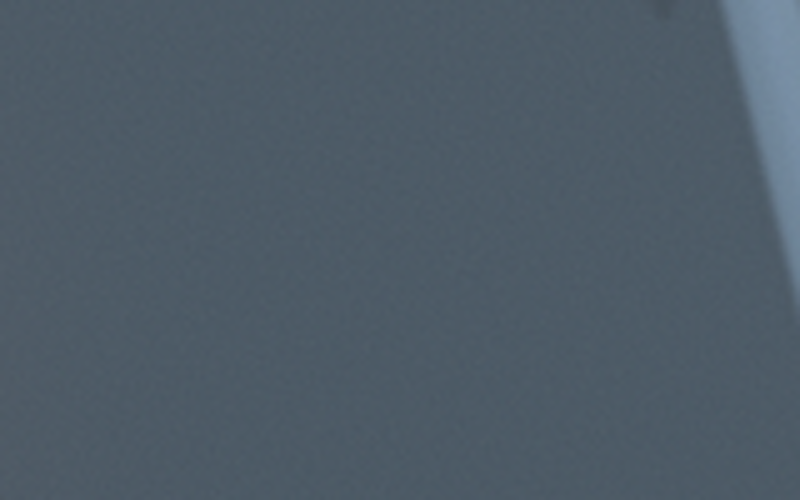

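```bash
python3 -m jog '[[[0,0,0,-4.5,-1.5,-1,1.6],[0,0,0,-4.5,-1.5,-1,1.6],[0,0,0,-4.5,-1.5,-1,1.6],[0,0,0,-4,-1.5,-1,1.6],[0,0,0,0,0,0,1.6]]]'; python3 - <<'E'
from h import *;from station import r
p=r.snapshot('scene');cv2.imwrite('pics/s11.png',cv2.resize(p['color'][200:300,230:390,::-1],None,fx=5,fy=5,interpolation=cv2.INTER_CUBIC))
p=r.snapshot('top');cv2.imwrite('pics/t11.png',cv2.resize(p['color'][140:280,210:410,::-1],None,fx=4,fy=4,interpolation=cv2.INTER_CUBIC))
E
```

```text
t: 25.4
position: [0.3522, 0.1444, 0.1784]
eef_rot: [-3.14, 0.009, -0.026]
ft_force: [0.6, -0.6, -0.4]
grip_width: 0.016
```

View pics/s11.png

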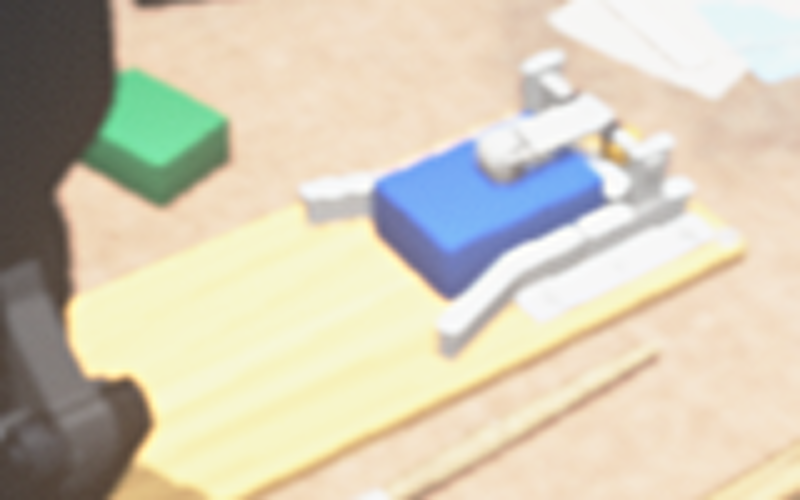

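View pics/t11.png

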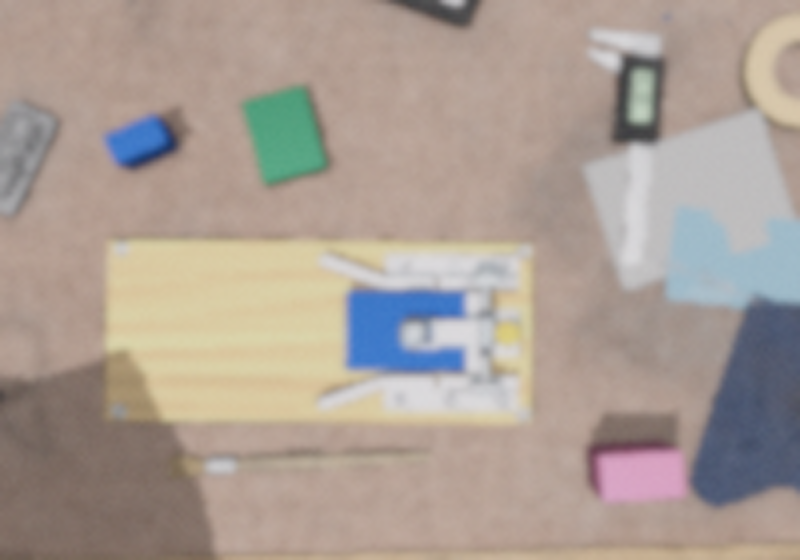

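```bash
python3 - <<'E'
from station import r
s=r.get_state();print(s['t'],s['ft_force'],abs(s['dq']).max());print(r.close_job())
E
```

```text
25.5 [ 0.14308008  0.36901627 -0.15497599] 0.024377441323789308
the job is handed in; nothing more can be done
None
```

The blue wax block is toppled, slid down the channel and pressed against the length stop. I handed the job in at 25.5 s; no verdict is reported.

- **Topple and alignment:** I pushed the block high on its side and it fell onto its broad face, top end towards the channel. I then straddled it with the jaws open to about 51–52 mm, which centred and squared it without gripping.
- **Slide:** Sliding it under the roller gave 2 to 3.3 N.
- **Pressing home:** The force rose steeply with the front end at about x = 97 mm of the guide. I pressed in steps up to 12.5 N, and the tool moved only about 0.1 mm. No reading during the job was above 12.5 N, though force is read only at the end of each move.
- **Final pictures:** After backing off, the top and scene views show the block lying flat and square in the channel. The roller rests on it, no gap to the stop can be seen, and the gripper is clear. The green block, brush and caliper look unmoved in the top view.

**Measurement limits:** The cameras disagreed by about 2 mm on where the channel's centre line runs, so I set it between them and confirmed it against the fences in a wrist picture. The cheeks partly hide the stop, so contact rests on the force reading plus the scene view. I could not measure the gap or the roller's lift directly.

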